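Lever open the spares case and hold the new hinge leaf in line with the jamb

TASK

Pick up the spatula and use its blade, not the fingers, under the orange lip to lever the spares case's cover fully open, so that it stands open by itself, then lay the spatula flat on the bench. Take the steel hinge leaf out of the case and fit its single knuckle down between the two knuckles on the jamb block so that the three holes line up and a pin could be pushed straight through. Finish while still holding the leaf lined up there in the gripper, not pressing hard on the jamb, and leave the other things on the bench where they are.

Things in the scene. Friction and masses are not known exactly. Their poses are not given: they have to be found in the camera images.
- spatula: Loose lab spatula lying flat, blade towards the case, about 80 g. Dark wooden handle 110 long (along its x) x 16 wide (y) x 22 high (z); thin steel blade 90 long x 16 wide x 3 thick goes on from the handle's +x end, level, its mid-thickness 11 above the bench. Origin: under the middle of the handle; x points along the tool to the blade tip, z up.
- spatula_grip (a point): Point inside the spatula's handle, 40 mm ahead of the handle's middle (15 mm behind its front end), 11 mm above its underside: a good place to grip. It is 103 mm behind the tip.
- spatula_tip (a point): Middle of the end edge of the spatula's blade, at mid-thickness (11 mm above the handle's underside).
- case: Fixed grey spares case, an open box 150 (its x) x 140 (its y) x 85 high, walls and floor 5, with a clear hinged cover on top. Origin: centre of its underside; -x is the front, where the orange lip is; z up. Inside, two black pedestals (30 in x, 12 in y, centred at y = +30 and -30; tops 34 high, slot cheeks to 52 high) carry the leaf's wings in slots 13.6 wide across x.
- ledge (a point): Middle of the top front edge of a black ledge on the case's front: 60 wide (y), 6 thick, sticks out 16 from the front wall, its top 16 below the closed cover's underside (69 above the bench). The spatula's blade goes in the gap between this ledge and the lip, from the front, moving along +x of the case.
- cover (a joint): Angle of the cover in rad: 0 closed, about 1.57 upright, 1.95 its stop leaning back. The cover is 150 x 140 x 5, weighs about 100 g, its hinge is stiff (about 0.13 N m of friction) so that it stays where it is left. It turns about the line through cover_hinge along y of the case; its front edge rises and swings to the back (+x of the case).
- cover_hinge (a point): Point on the cover's hinge line, middle of the case's rear top edge: 75 mm behind the case's centre (case +x), 85 mm above the bench. The cover's underside passes through the hinge line.
- cover_lip (a point): Middle of the front end of the orange lip (60 wide, 5 thick, sticks out 16 in front of the case wall), on its underside. It moves with the cover, 166 mm from the hinge line.
- hinge_leaf: Loose steel hinge leaf (about 130 g) standing in the case, knuckle down, plate up. Origin: centre of its knuckle's hole, 18 above the case's underside at the start. Knuckle: 20 outer diameter, 10 hole, 20 long along its y (the hole axis, at the start along y of the case). A web 20 wide (y), 10 thick (x) joins it to the plate, from 16 to 56 above the hole axis. Both sides and ends are alike.
- leaf_grip (a point): Point in the leaf's plate at mid-width, 38 mm above the hole axis: grip here across the 10 mm thickness (x of the leaf). The plate is 72 wide (y) and 40 high (z).
- jamb: Fixed jamb block: aluminium block 60 (x) x 110 (y) x 45 high with the fixed hinge leaf upright on it: a plate 10 thick (x), 72 wide (y) reaching from 45 to 73 high, with two knuckles (20 outer diameter, 10 hole) above its ends along y. Origin: centre of its underside; y is the hole axis, z up.
- seat (a point): Centre of the gap between the jamb's two knuckles, on their hole axis, 85 mm above the bench. The gap is 26 mm long along y of the jamb (13 either side); the plate edge below it is 12 mm under the hole axis, so a knuckle of 20 mm lined up there clears it by 2 mm. When lined up the leaf's origin is at this point and its y lies along the jamb's y, either way round.
- hinge_pin: Loose brass hinge pin, 6 diameter, 81 long, lying on the bench. Leave it alone.
- mouse: Loose black and red computer mouse, 100 x 58 x 33, on a thin mat. Leave it alone.
- mug: Loose white mug, 80 diameter, 95 high. Leave it alone.
- spray: Loose spray can, 40 diameter, 140 high. Leave it alone.
- blank: Loose white milling disc, 98 diameter, 14 thick, lying on the bench. Leave it alone.
- carton: Loose cardboard carton, 60 x 90 x 80 high. Leave it alone.
There are look-alikes about, which are no part of the job. Of the things like the spatula, leave any that is pink or purple; of the rest the larger one is meant.

How it is judged:
By the outcome, as a careful person would: the job done as asked, in the order asked, and still so for the second after the job is handed in, while the arm keeps its last pose, push and grip.
It also fails if it takes over 72 s, if anything falls off the work surface, if the arm or the gripper's body presses on something with over 40 N, if the wrist force passes 120 N, or if a joint passes its speed limit or range.

ROBOT

A 6-joint arm with a two-finger parallel gripper is mounted at the origin on the work surface. World frame = base frame: x ahead of the robot, y to its left, z up, the work surface at z = 0. Lengths are in m, angles in rad, forces in N, time in s.
With the tool pointing down it reaches from about 0.325 to 0.9 m from the base axis. Payload 6.1 kg.
Tool frame: the origin (TCP) lies midway between the tips of the shut fingers; the grasp point (between the pads) lies 19 mm behind it; z points along the fingers, y is the line along which they close (so a half turn about z gives the same grasp; the last joint's range is limited). The gripper opens to 85 mm and grips with 20 to 120 N. Pads are 22 mm wide; open, the fingers measure 114 mm over their backs; the gripper's body (76 mm by 85 mm) begins 54 mm behind the grasp point. The pads swing forward as they close: fully open they stand 13 mm farther back than shut.
Start: joints at [-1.262, 0.22, 1.526, -0, 1.395, -0.126], TCP at [0.263, -0.567, 0.231] pointing down, gripper open.
Joint ranges: [-2.98, 2.98], [-0.91, 2.08], [0.09, 2.57], [-1.24, 4.39], [0.2, 2.65], [-2.68, 2.68]. Speed limits (rad/s): [2.57, 2.57, 3.01, 3.14, 3.14, 3.14].

INTERFACE

Orientations are given as a unit quaternion [w, x, y, z].
In Python, from station import monitor, optics, job gives the robot as it stands.
- The arm moves only by the tool drive_tool, never from a script. Its argument "series" is a list that holds one entry, the list of rows, each a list of 5 numbers: the shift along the tool's x, y, z in units of 30 mm (1.0 is 30 mm), then the turn about the tool's z in rad, then the closure, from -1 (fully open) to 1 (shut). In form: [[[tx, ty, tz, roll, grip], ...]]. A call has 1 to 20 rows; each row is the pose to reach, as a shift and turn from the pose commanded when the call began, along the tool's axes at that moment; what a row does not reach only later rows make up. A row lasts 1/12 s, in which the tool goes at most 41.7 mm and 7.16 degrees, less where a joint would pass 70% of its speed; a pose out of reach is approached as far as the arm can. A call with a gripper value outside its range is refused whole. The fingers move at their own pace and stop on an object; "force" is the grip in N (left out, the last holds). Time passes only in rows, so rows that repeat a pose let the fingers close. It gives the time, the measured TCP pose, the force, the opening and the grip force at its end, in the units of the state.
- monitor.read_state(): the state, without advancing time (a new reading comes with each control period).
- optics.read_camera(name): name is "scene" or "top" or "wrist"; returns (picture, depth): 480x640x3 uint8, blue, green, red; 480x640 float32, m along the optical axis (not along the pixel's ray), 0 where there is no reading.
- optics.camera_model(name): a dict with "K" (3x3 intrinsics, pixels), "dist_coeffs" ([k1, k2, p1, p2, k3] as OpenCV has them; the pictures are not rectified), "camera_from_world" (4x4, takes a point from world to camera coordinates); the wrist camera has in their place "mount" (4x4, takes a point from camera to tool coordinates, whose origin is the TCP and whose axes are the flange's). Camera axes: x right, y down, z forward; pixel columns grow to the right and rows downward; lengths in m; the calibration is good to about 2 mm. A picture is of the moment at which its call begins: read the wrist's pose just before it. camera_model takes no time and is no camera call.
- job.hand_in(): hands the job in; it is judged then, once.
The state is a dict: "time": time; "joint_positions": joint angles; "dq": joint speeds; "tau": joint torques, N m; "tcp_pos": TCP position; "tool_rot": TCP orientation; "force": force on the tool from outside, world axes, zero at the start; "ft_torque": the same for the moment, N m; "finger_gap": finger opening in m; "grasp_force": force on a finger pad.
Only numpy, scipy, OpenCV 4.12 (cv2) and the standard library are available. Lean on these libraries where they do the work, as an engineer would, in place of code of your own. Each camera call takes 0.05 s, during which the arm holds its last target. There are 200 camera calls.

## Working session

There is one attempt and no reset: what is moved stays moved. The work goes in short steps, Python scripts to look and compute and a tool call to move; the robot and the scene stay as the last step left them, time stands still between calls to the robot, and variables do not carry over. Pictures are saved under pics/ and viewed, at most 10 in all, crops included, and the job is handed in when it is done.

Besides the shell and the picture viewer there is one more tool, called after "Call:" as a command line: name --argument value ..., lists and objects as JSON in quotes. drive_tool: Moves the arm, as the interface text tells. Its arguments: {"type":"object","properties":{"series":{"type":"array"},"force":{"type":"number"}},"required":["series"]}

```bash
mkdir -p pics; cat > h.py <<'E'
import numpy as np, cv2
from station import monitor, optics, job
from scipy.spatial.transform import Rotation as R
def rot(q): return R.from_quat([q[1],q[2],q[3],q[0]]).as_matrix()
def cam(name):
    m=optics.camera_model(name); s=monitor.read_state(); p,d=optics.read_camera(name)
    K=np.array(m["K"]);D=np.array(m["dist_coeffs"])
    if name=="wrist":
        T=np.eye(4);T[:3,:3]=rot(s["tool_rot"]);T[:3,3]=s["tcp_pos"]; W=T@np.array(m["mount"])
    else: W=np.linalg.inv(np.array(m["camera_from_world"]))
    return p,d,K,D,W
def ray(px,K,D,W):
    u=cv2.undistortPoints(np.array(px,float).reshape(-1,1,2),K,D).reshape(-1,2)
    return W[:3,3],np.c_[u,np.ones(len(u))]@W[:3,:3].T
def onplane(px,z,K,D,W):
    o,r=ray(px,K,D,W); z=np.asarray(z); return o+r*((z-o[2])/r[:,2])[:,None]
def withdepth(px,d,K,D,W):
    o,r=ray(px,K,D,W); px=np.array(px).reshape(-1,2).astype(int); return o+r*d[px[:,1],px[:,0]][:,None]
def proj(P,K,D,W):
    C=np.linalg.inv(W); return cv2.projectPoints(np.array(P,float).reshape(-1,1,3),cv2.Rodrigues(C[:3,:3])[0],C[:3,3],K,D)[0].reshape(-1,2)
E
python3 - <<'E'
from h import *
s=monitor.read_state(); print(s)
for n in ["top","scene"]:
    p,d,K,D,W=cam(n); cv2.imwrite(f"pics/{n}0.png",p); np.savez(f"{n}0.npz",p=p,d=d,K=K,D=D,W=W); print(n,W.round(3).tolist(),K[0,0])
E
```

```text
{'time': 0.0, 'joint_positions': array([-1.26209225e+00,  2.21228741e-01,  1.52763287e+00, -2.90863338e-05,
        1.39470354e+00, -1.26067685e-01]), 'dq': array([ 1.17244706e-03,  1.00374032e-03, -6.32311533e-04,  2.05678516e-05,
        7.01867030e-04, -1.36783141e-03]), 'tau': array([ 6.23969827e-04, -4.96903825e+01, -3.89385152e+01, -9.64435844e-05,
        1.10027436e-02, -8.95442440e-06]), 'tcp_pos': array([ 0.26306911, -0.56625801,  0.23018611]), 'tool_rot': array([-9.80833881e-04,  9.76463565e-01,  2.15680163e-01, -1.04193426e-04]), 'force': array([0.01899947, 0.21077293, 1.77419826]), 'ft_torque': array([-0.04040662,  0.01347866,  0.01074106]), 'grasp_force': 0.0, 'finger_gap': 0.08509155831663198}
top [[-0.004, -0.999, 0.051, 0.468], [-1.0, 0.004, -0.001, -0.05], [0.0, -0.051, -0.999, 1.19], [0.0, 0.0, 0.0, 1.0]] 544.0310832418332
scene [[0.163, 0.807, -0.567, 1.247], [0.987, -0.123, 0.107, -0.189], [0.017, -0.577, -0.816, 1.074], [0.0, 0.0, 0.0, 1.0]] 527.6160404666704
```

View pics/top0.png

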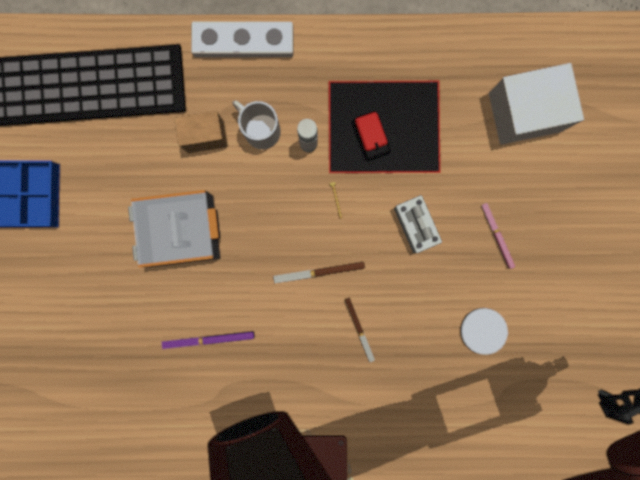

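View pics/scene0.png

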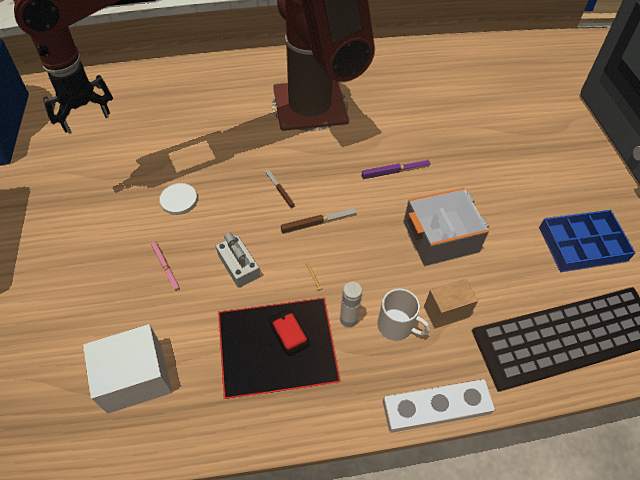

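The top view shows four spatula-like things:
- a large brown one, handle (364,266)–(314,272), blade tip (274,279)
- a smaller brown one, (348,300)–(372,360)
- a purple one at (208,341)
- a pink one at (497,236)

The large brown one fits: it isn't pink or purple, it's the larger of the brown pair, and its blade points at the case. The case lip is at (213,222) and the jamb at (418,224). Next I measure these and check an enlarged crop.

```bash
cat > m1.py <<'E'
from h import *
for n in ["top","scene"]:
    z=np.load(n+"0.npz"); p,d,K,D,W=[z[k] for k in "pdKDW"]
    hsv=cv2.cvtColor(p,cv2.COLOR_BGR2HSV); H,S,V=cv2.split(hsv)
    def blobs(mask,zz,name,amin=40):
        k,l,st,c=cv2.connectedComponentsWithStats(mask.astype(np.uint8))
        for i in range(1,k):
            if st[i,4]<amin: continue
            pts=np.argwhere(l==i)[:,::-1].astype(np.float32)
            box=cv2.boxPoints(cv2.minAreaRect(pts))
            w=onplane(box,zz,K,D,W)[:,:2]; e=np.linalg.norm(w-np.roll(w,1,0),axis=1)
            cc=onplane(pts,zz,K,D,W)[:,:2]; m=cc.mean(0); u,s,v=np.linalg.svd(cc-m,full_matrices=False); a=v[0]
            t=(cc-m)@a
            print(n,name,"px",c[i].round(),"ctr",m.round(4),"dir",a.round(3),"ext",t.min().round(4),t.max().round(4),"box",e[:2].round(3))
    brown=(S>110)&(V<125)&((H<16)|(H>175))
    blobs(brown,.022,"brown")
    org=(S>180)&(V>150)&(H<18)&(H>6)
    blobs(org,.09,"orange",15)
z=np.load("top0.npz");p=z['p']
a=cv2.resize(p[180:290,110:460],None,fx=2.28,fy=2.28,interpolation=cv2.INTER_CUBIC)
q=np.load("scene0.npz")['p']
b=cv2.resize(q[150:300,190:500],None,fx=2.2,fy=2.2,interpolation=cv2.INTER_CUBIC)
w=798
o=np.zeros((a.shape[0]+b.shape[0],w,3),np.uint8);o[:a.shape[0],:a.shape[1]]=a;o[a.shape[0]:,:b.shape[1]]=b
cv2.imwrite("pics/crop1.png",o);print(o.shape)
E
python3 m1.py
```

```text
top brown px [386. 128.] ctr [ 0.7603 -0.1929] dir [0.224 0.975] ext -0.1284 0.1407 box [0.197 0.237]
top brown px [489. 122.] ctr [ 0.7722 -0.4148] dir [-0.979 -0.204] ext -0.0588 0.059 box [0.118 0.02 ]
top brown px [369. 132.] ctr [ 0.7521 -0.1552] dir [-0.941 -0.338] ext -0.0416 0.0399 box [0.081 0.059]
top brown px [222. 127.] ctr [0.7633 0.1632] dir [-0.984 -0.177] ext -0.0234 0.0198 box [0.043 0.012]
top brown px [ 24. 124.] ctr [0.7703 0.5854] dir [ 0.097 -0.995] ext -0.0263 0.0246 box [0.006 0.051]
top brown px [246. 145.] ctr [0.7254 0.1115] dir [-0.667 -0.745] ext -0.0296 0.0354 box [0.065 0.022]
top brown px [203. 148.] ctr [0.7192 0.2035] dir [-0.191  0.982] ext -0.0523 0.0498 box [0.026 0.102]
top brown px [297. 152.] ctr [0.7093 0.0008] dir [0.602 0.798] ext -0.0206 0.0185 box [0.038 0.029]
top brown px [217. 227.] ctr [0.5476 0.1719] dir [-0.999 -0.034] ext -0.0363 0.0286 box [0.015 0.063]
top brown px [498. 247.] ctr [ 0.5024 -0.4285] dir [-0.933 -0.361] ext -0.0362 0.04 box [0.076 0.006]
top brown px [180. 264.] ctr [0.4676 0.2509] dir [ 0.125 -0.992] ext -0.0753 0.
[... 1521 characters left out ...]
71] dir [-0.011 -1.   ] ext -0.0223 0.0272 box [0.005 0.049]
scene brown px [541. 420.] ctr [1.0319 0.3215] dir [-0.006 -1.   ] ext -0.0333 0.0378 box [0.006 0.072]
scene brown px [361. 455.] ctr [ 1.0316 -0.0551] dir [ 0.01 -1.  ] ext -0.0232 0.0226 box [0.005 0.046]
scene brown px [280. 468.] ctr [ 1.0315 -0.2131] dir [-0.002 -1.   ] ext -0.0733 0.0727 box [0.006 0.146]
scene orange px [429. 195.] ctr [0.4758 0.2241] dir [ 0.111 -0.994] ext -0.0602 0.0524 box [0.004 0.113]
scene orange px [418. 221.] ctr [0.5483 0.1766] dir [0.992 0.129] ext -0.0285 0.0301 box [0.059 0.004]
scene orange px [460. 237.] ctr [0.6066 0.2625] dir [-0.113  0.994] ext -0.0733 0.071 box [0.004 0.145]
(581, 798, 3)
```

View pics/crop1.png

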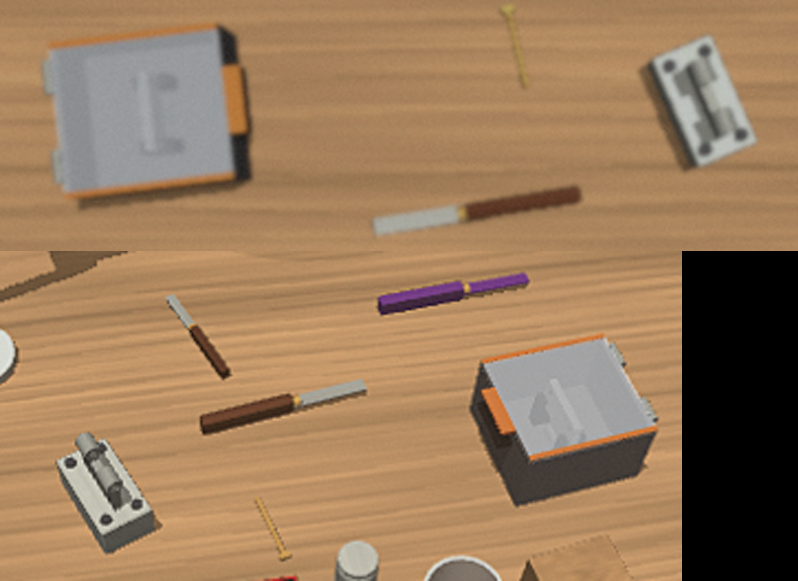

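The crop confirms it: the large brown spatula has its gold ferrule towards the case. The case front and lip face it, and the jamb's knuckles are at upper right. Now I move above the grip point, aligned with the tool.

Call:
drive_tool --series '[[[12.9,-13.0,1.0,-1.3,-1],[12.9,-13.0,1.0,-1.3,-1],[12.9,-13.0,1.0,-1.3,-1],[12.9,-13.0,1.0,-1.3,-1],[12.9,-13.0,1.0,-1.3,-1],[12.9,-13.0,1.0,-1.3,-1],[12.9,-13.0,1.0,-1.3,-1],[12.9,-13.0,1.0,-1.3,-1],[12.9,-13.0,1.0,-1.3,-1],[12.9,-13.0,1.0,-1.3,-1],[12.9,-13.0,1.0,-1.3,-1],[12.9,-13.0,1.0,-1.3,-1],[12.9,-13.0,1.0,-1.3,-1],[12.9,-13.0,1.0,-1.3,-1],[12.9,-13.0,1.0,-1.3,-1],[12.9,-13.0,1.0,-1.3,-1],[12.9,-13.0,1.0,-1.3,-1]]]'

```text
time: 1.52
tcp_pos: [0.4496, -0.0512, 0.2011]
tool_rot: [-0.0, 0.647, 0.762, -0.0]
force: [-0.6, -0.7, 0.0]
finger_gap: 0.0857
grasp_force: 0.0
```

```bash
cat > snap.py <<'E'
import sys
from h import *
n,name=sys.argv[1],sys.argv[2]
s=monitor.read_state();p,d,K,D,W=cam(n);np.savez(name+".npz",p=p,d=d,K=K,D=D,W=W);cv2.imwrite(f"pics/{name}.png",p)
print(s["time"],s["tcp_pos"].round(4),"yaw",np.degrees(np.arctan2(*rot(s["tool_rot"])[1::-1,0])).round(2),s["joint_positions"].round(2),s["force"].round(1))
E
python3 snap.py wrist w1
```

```text
1.5167 [ 0.4496 -0.0512  0.2011] yaw 99.35 [-0.29 -0.18  1.99 -0.    1.33 -0.45] [-0.6 -0.7  0. ]
```

View pics/w1.png

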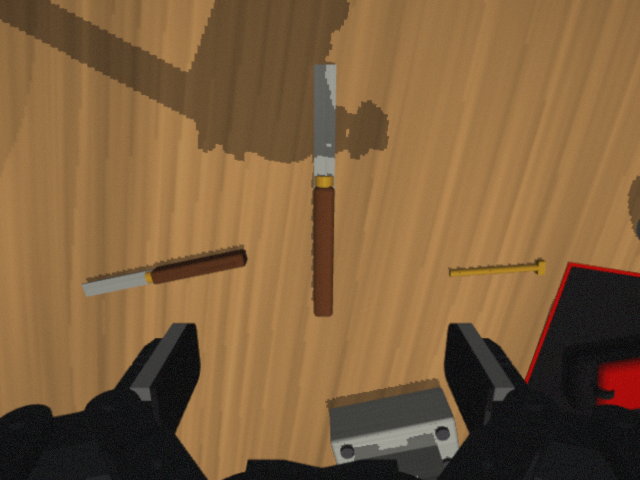

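The wrist view shows the spatula upright in the picture: handle (323,316)–(323,186), blade tip (325,64), lying along tool x. The jamb shows at the bottom, around (395,425). I'll measure its axis.

```bash
python3 - <<'E'
from h import *
z=np.load("w1.npz"); p,d,K,D,W=[z[k] for k in "pdKDW"]
hsv=cv2.cvtColor(p,cv2.COLOR_BGR2HSV);H,S,V=cv2.split(hsv)
m=((S>140)&(V<120)&((H<14)|(H>175))); m[:, :290]=0;m[:,360:]=0;m[:180]=0;m[330:]=0
pts=np.argwhere(m)[:,::-1].astype(float); print(pts.min(0),pts.max(0))
P=onplane(pts,.022,K,D,W)[:,:2];c=P.mean(0);v=np.linalg.svd(P-c,full_matrices=False)[2][0];v*=np.sign(v[1]);t=(P-c)@v
print("handle c",c,"dir",v,np.degrees(np.arctan2(v[1],v[0])),t.min(),t.max(),"wid",np.ptp((P-c)@[-v[1],v[0]]))
mid=c+v*(t.min()+t.max())/2;print("mid",mid,"grip",mid+.04*v,"tip from px",onplane([[325,64]],.0125,K,D,W))
print("depth z handle",withdepth([[323,250]],d,K,D,W))
E
```

```text
[314. 188.] [333. 316.]
handle c [ 0.45566446 -0.08510587] dir [-0.15611673  0.98773861] 98.98156849095419 -0.05729961799518325 0.05109057628591091 wid 0.015020815786443743
mid [ 0.45614913 -0.08817232] grip [ 0.44990446 -0.04866278] tip from px [[0.43423878 0.05256785 0.0125    ]]
depth z handle [[ 0.4553301  -0.0840511   0.02147166]]
```

Call:
drive_tool --series '[[[0.08,0,2,0,-1],[0.08,0,4,0,-1],[0.08,0,5.5,0,-1],[0.08,0,6.2,0,-1],[0.08,0,6.62,0,-1],[0.08,0,6.62,0,-1],[0.08,0,6.62,0,1],[0.08,0,6.62,0,1],[0.08,0,6.62,0,1],[0.08,0,6.62,0,1],[0.08,0,6.62,0,1],[0.08,0,6.62,0,1],[0.08,0,6.62,0,1],[0.08,0,6.62,0,1],[0.08,0,6.62,0,1],[0.08,0,6.62,0,1]]]' --force 80

```text
time: 2.9
tcp_pos: [0.4512, -0.0481, 0.0046]
tool_rot: [0.001, 0.647, 0.763, 0.001]
force: [-2.2, -0.9, 9.5]
finger_gap: 0.0142
grasp_force: 78.8
```

Call:
drive_tool --series '[[[0,0,-1,0,1],[0,0,-2.5,0,1],[0,0,-4,0,1],[0.4,1.4,-4.5,0.04,1],[0.8,2.8,-4.5,0.04,1],[1.2,4.19,-4.5,0.04,1],[1.2,4.19,-4.5,0.04,1],[1.2,4.19,-4.5,0.04,1],[1.2,4.19,-4.5,0.04,1],[1.2,4.19,-4.5,0.04,1]]]'

```text
time: 3.73
tcp_pos: [0.5663, 0.0081, 0.1371]
tool_rot: [-0.001, 0.662, 0.75, -0.001]
force: [-0.7, 0.7, -0.6]
finger_gap: 0.0139
grasp_force: 78.7
```

```bash
python3 snap.py wrist w2; python3 snap.py top t2;python3 snap.py scene s2;  python3 -c "
import cv2,numpy as np
a=cv2.imread('pics/w2.png');b=cv2.imread('pics/s2.png')[130:330,300:540];b=cv2.resize(b,None,fx=1.2,fy=1.2)
a=cv2.resize(a,(500,375))
o=np.zeros((375,800,3),np.uint8);o[:,:500]=a;o[:240,500:788]=b;cv2.imwrite('pics/c2.png',o)"
```

```text
3.7333 [0.5663 0.0081 0.1371] yaw 97.11 [-0.12  0.17  1.77 -0.    1.2  -0.25] [-0.7  0.7 -0.6]
3.7833 [0.5662 0.0079 0.1372] yaw 97.08 [-0.13  0.17  1.77 -0.    1.2  -0.25] [ 0.1  0.5 -1.7]
3.8333 [0.5664 0.0078 0.1374] yaw 97.06 [-0.13  0.17  1.77 -0.    1.2  -0.25] [-0.1 -0.6 -0.5]
```

View pics/c2.png

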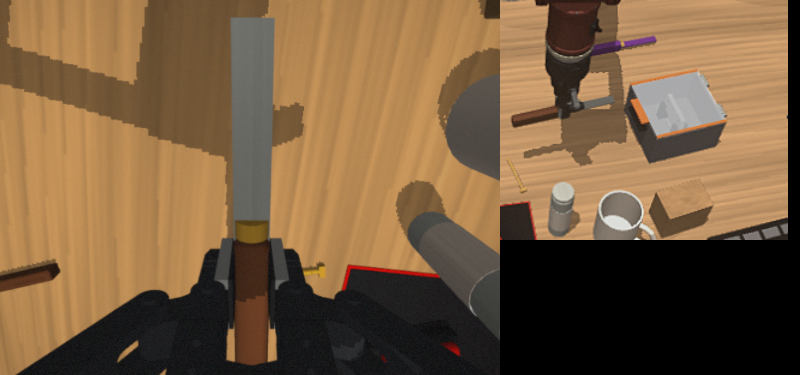

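The spatula is held straight: blade (253,18)–(253,220) in the left panel, with the case and lip ahead of it. Next I measure the tip in the hand, and the lip.

```bash
python3 - <<'E'
from h import *
def L(n): z=np.load(n+".npz"); return [z[k] for k in "pdKDW"]
p,d,K,D,W=L("w2")
for y in [26,60,120,200,260]:
    g=withdepth([[int(253*1.28),int(y*1.28)]],d,K,D,W)[0]; print("blade",y,g.round(4))
m=np.abs(d-d[40,323])<.02; r=np.argwhere(m[:,300:350]); tr=np.argwhere(m[30,:]).ravel(); 
print("top row of blade",np.argwhere(m[:,323]).min(), "cols@40",np.argwhere(m[40,280:370]).ravel()[[0,-1]]+280)
for n in ["t2","s2"]:
    p,d,K,D,W=L(n); hsv=cv2.cvtColor(p,cv2.COLOR_BGR2HSV);H,S,V=cv2.split(hsv)
    o=(S>150)&(V>110)&(H<18)&(H>4)
    k,l,st,c=cv2.connectedComponentsWithStats(o.astype(np.uint8))
    for i in range(1,k):
        if st[i,4]<25: continue
        pts=np.argwhere(l==i)[:,::-1]
        P=withdepth(pts,d,K,D,W);
        if not(.4<P[:,0].mean()<.7 and .1<P[:,1].mean()<.4): continue
        P0=onplane(pts.astype(float),.09,K,D,W)
        r=cv2.minAreaRect(P0[:,:2].astype(np.float32)*1000)
        print(n,c[i].round(1),st[i],"z",np.percentile(P[:,2],[5,50,95]).round(4),"rect mm @.09",np.round(r,1) if 0 else r)
E
```

```text
blade 26 [0.5539 0.1065 0.145 ]
blade 60 [0.5554 0.0949 0.1442]
blade 120 [0.5582 0.0726 0.145 ]
blade 200 [0.5624 0.039  0.1452]
blade 260 [0.5652 0.0162 0.1551]
top row of blade 23 cols@40 [295 350]
t2 [167.2 194.9] [132 190  72  10 114] z [0.0873 0.0905 0.094 ] rect mm @.09 ((608.2647705078125, 259.9540710449219), (3.541083574295044, 143.9909210205078), 7.042770862579346)
t2 [212.9 222.2] [209 208   9  31 200] z [0.0866 0.091  0.541 ] rect mm @.09 ((550.87939453125, 167.55465698242188), (61.19245910644531, 15.506756782531738), 7.364126682281494)
t2 [176.  261.8] [139 257  73  10 154] z [0.053  0.0896 0.0944] rect mm @.09 ((472.35296630859375, 243.70333862304688), (4.751025199890137, 144.9036865234375), 6.864577293395996)
s2 [435.3 193.8] [409 187  56  14 105] z [0.0882 0.0916 0.0953] rect mm @.09 ((472.56890869140625, 245.9013671875), (6.343284606933594, 148.80166625976562), 6.351742744445801)
s2 [415.8 222.3] [409 212  15  21 142] z [0.0884 0.0913 0.0943] rect mm @.09 ((550.2638549804688, 170.1042022705078), (60.66334915161133, 15.956686019897461), 7.0977044105529785)
s2 [459.2 236.9] [430 230  59  15 114] z [0.0876 0.0913 0.0942] rect mm @.09 ((607.5242309570312, 261.4697570800781), (5.970119476318359, 148.90536499023438), 6.803562164306641)
```

Call:
drive_tool --series '[[[0,0.14,1.2,0,1],[0,0.14,2.2,0,1],[0,0.14,2.22,0,1],[0,0.14,2.22,0,1],[0,0.14,2.22,0,1],[0.7,0.14,2.22,0,1],[1.3,0.14,2.22,0,1],[1.6,0.14,2.22,0,1],[1.8,0.14,2.22,0,1],[1.95,0.14,2.22,0,1],[2.1,0.14,2.22,0,1],[2.1,0.14,2.22,0,1],[2.1,0.14,2.22,0,1]]]'

```text
time: 4.97
tcp_pos: [0.5642, 0.0711, 0.0712]
tool_rot: [0.0, 0.662, 0.75, -0.0]
force: [0.2, -0.1, -1.0]
finger_gap: 0.0142
grasp_force: 78.7
```

```bash
python3 snap.py wrist w3; python3 snap.py scene s3;  python3 -c "
import cv2,numpy as np
a=cv2.imread('pics/w3.png');b=cv2.imread('pics/s3.png')[160:280,340:500];b=cv2.resize(b,None,fx=2.4,fy=2.4)
a=cv2.resize(a,(400,300))
o=np.zeros((300,800,3),np.uint8);o[:,:400]=a;o[:288,400:784]=b;cv2.imwrite('pics/c3.png',o)"
```

```text
4.9667 [0.5642 0.0711 0.0712] yaw 97.11 [-0.01  0.26  1.8  -0.    1.08 -0.14] [ 0.2 -0.1 -1. ]
5.0167 [0.5642 0.0709 0.0711] yaw 97.09 [-0.01  0.26  1.8  -0.    1.08 -0.14] [-0.7 -0.1 -1.2]
```

View pics/c3.png

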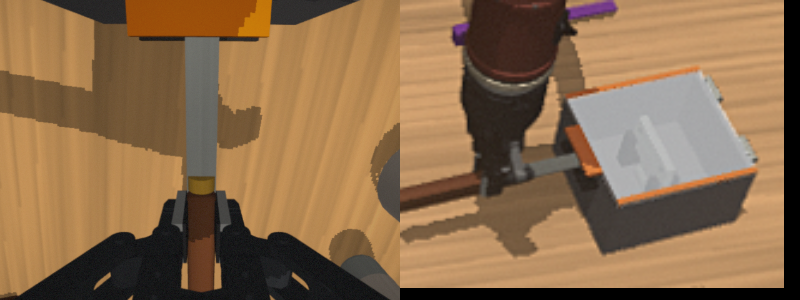

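The blade is under the lip (it disappears beneath the orange at (202,38)) with no contact force. I work out the opening arc next.

```bash
python3 - <<'E'
import numpy as np
from h import optics
print(np.array(optics.camera_model("wrist")["mount"]).round(3)[:3,3])
th=np.r_[0.0,np.arange(.08,1.9,.1)];th=np.linspace(0,1.88,26)
s=np.interp(th,[0,.3,1.88],[.1535,.152,.125])
for t,x,z in zip(th,(-s*np.cos(th)+.1546)/.03,-(s*np.sin(th)+.0059)/.03): print(t.round(2),x.round(2),z.round(2))
E
```

```text
[ 0.081 -0.    -0.143]
0.0 0.04 -0.2
0.08 0.06 -0.58
0.15 0.12 -0.96
0.23 0.2 -1.33
0.3 0.31 -1.7
0.38 0.48 -2.04
0.45 0.67 -2.37
0.53 0.88 -2.68
0.6 1.12 -2.97
0.68 1.37 -3.24
0.75 1.64 -3.48
0.83 1.93 -3.7
0.9 2.23 -3.9
0.98 2.54 -4.08
1.05 2.86 -4.23
1.13 3.18 -4.35
1.2 3.52 -4.44
1.28 3.85 -4.51
1.35 4.19 -4.56
1.43 4.53 -4.58
1.5 4.86 -4.57
1.58 5.19 -4.53
1.65 5.51 -4.48
1.73 5.83 -4.4
1.8 6.13 -4.29
1.88 6.42 -4.17
```

Call:
drive_tool --series '[[[0.04,0,-0.2,0,1],[0.06,0,-0.58,0,1],[0.12,0,-0.96,0,1],[0.2,0,-1.33,0,1],[0.31,0,-1.7,0,1],[0.48,0,-2.04,0,1],[0.67,0,-2.37,0,1],[0.88,0,-2.68,0,1],[1.12,0,-2.97,0,1],[1.37,0,-3.24,0,1],[1.37,0,-3.24,0,1]]]'

```text
time: 5.98
tcp_pos: [0.5597, 0.1141, 0.1706]
tool_rot: [0.001, 0.661, 0.75, 0.001]
force: [-0.6, -0.2, -0.4]
finger_gap: 0.0136
grasp_force: 78.8
```

```bash
python3 snap.py wrist w4; python3 snap.py scene s4;  python3 -c "
import cv2,numpy as np
a=cv2.imread('pics/w4.png');b=cv2.imread('pics/s4.png')[130:280,340:540];b=cv2.resize(b,None,fx=2,fy=2)
a=cv2.resize(a,(400,300))
o=np.zeros((300,800,3),np.uint8);o[:,:400]=a;o[:300,400:800]=b;cv2.imwrite('pics/c4.png',o)"
```

```text
5.9833 [0.5597 0.1141 0.1706] yaw 97.19 [ 0.06  0.14  1.73  0.    1.26 -0.06] [-0.6 -0.2 -0.4]
6.0333 [0.5595 0.1135 0.1695] yaw 97.19 [ 0.06  0.14  1.73  0.    1.26 -0.06] [-0.8 -1.3 -0.6]
```

View pics/c4.png

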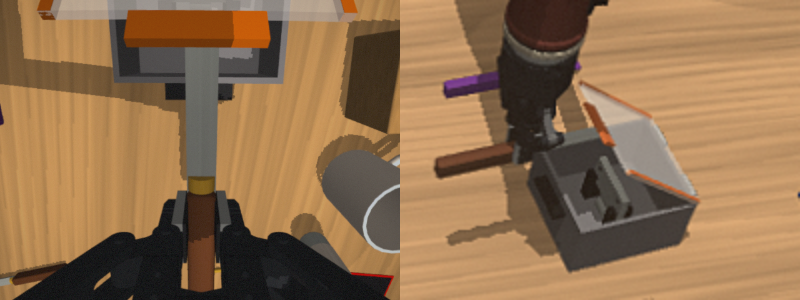

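The cover is about 40° open on the blade, and the leaf shows in its slots. I carry on past vertical, then back off.

Call:
drive_tool --series '[[[0.27,0,-0.24,0,1],[0.56,0,-0.46,0,1],[0.86,0,-0.66,0,1],[1.17,0,-0.84,0,1],[1.49,0,-0.99,0,1],[1.81,0,-1.11,0,1],[2.15,0,-1.2,0,1],[2.48,0,-1.27,0,1],[2.82,0,-1.32,0,1],[3.16,0,-1.34,0,1],[3.49,0,-1.33,0,1],[3.82,0,-1.29,0,1],[4.14,0,-1.24,0,1],[4.46,0,-1.16,0,1],[4.76,0,-1.05,0,1],[5.05,0,-0.93,0,1],[5.05,0,-0.93,0,1]]]'

```text
time: 7.5
tcp_pos: [0.5392, 0.2641, 0.1948]
tool_rot: [-0.001, 0.661, 0.75, -0.001]
force: [-0.5, 0.4, -1.3]
finger_gap: 0.0143
grasp_force: 78.8
```

Call:
drive_tool --series '[[[-1,0,0,0,1],[-2.4,0,0,0,1],[-3.8,0,0,0,1],[-5.2,0,0,0,1],[-5.2,0,0,0,1]]]'

```text
time: 7.92
tcp_pos: [0.5603, 0.101, 0.196]
tool_rot: [0.001, 0.664, 0.748, -0.001]
force: [-0.3, 0.4, -1.3]
finger_gap: 0.0145
grasp_force: 78.8
```

```bash
python3 snap.py wrist w5; python3 snap.py scene s5; python3 snap.py top t5; python3 -c "
import cv2,numpy as np
a=cv2.imread('pics/t5.png')[120:300,100:460];b=cv2.imread('pics/s5.png')[130:280,340:540];b=cv2.resize(b,None,fx=2,fy=2)
a=cv2.resize(a,None,fx=2,fy=2)
o=np.zeros((600,800,3),np.uint8);o[:360,:720]=a;o[360:600,400:800]=b[:240];w=cv2.resize(cv2.imread('pics/w5.png'),(320,240));o[360:,:320]=w;cv2.imwrite('pics/c5.png',o)"
```

```text
7.9167 [0.5603 0.101  0.196 ] yaw 96.8 [ 0.04  0.12  1.71 -0.    1.31 -0.08] [-0.3  0.4 -1.3]
7.9667 [0.56   0.1037 0.196 ] yaw 96.79 [ 0.05  0.12  1.71 -0.    1.31 -0.07] [-0.1  1.1 -2. ]
8.0167 [0.5597 0.1058 0.196 ] yaw 96.88 [ 0.05  0.12  1.71  0.    1.31 -0.07] [-0.4 -0.1 -0.9]
```

View pics/c5.png

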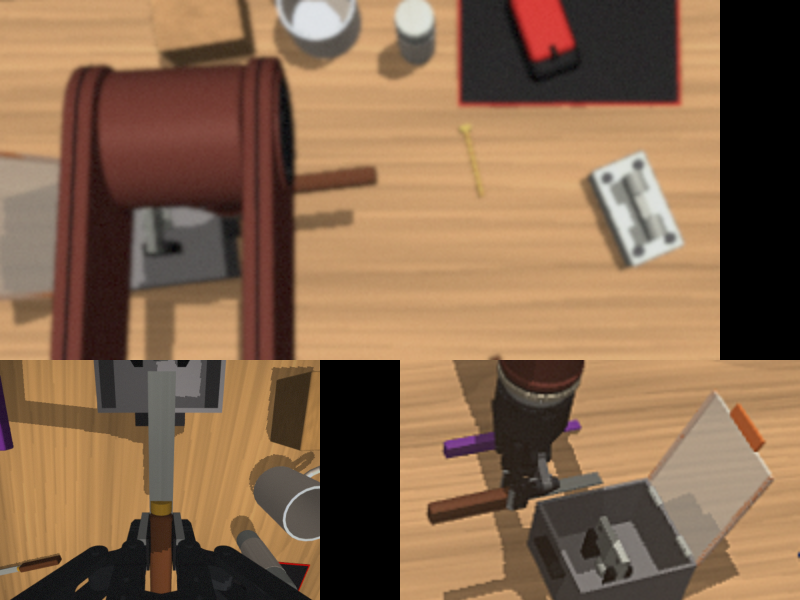

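The cover stands open, leaning back about 105–110°, and the leaf is visible in the case. I bring the spatula back to its clear spot.

Call:
drive_tool --series '[[[-1.3,-1.1,0,0,1],[-2.6,-2.2,0,0,1],[-3.9,-3.3,1.0,0,1],[-5.15,-4.31,2.2,0,1],[-5.15,-4.31,3.4,0,1],[-5.15,-4.31,4.6,0,1],[-5.15,-4.31,5.3,0,1],[-5.15,-4.31,5.6,0,1],[-5.15,-4.31,5.6,0,1],[-5.15,-4.31,5.6,0,1]]]'

```text
time: 8.9
tcp_pos: [0.45, -0.0604, 0.0278]
tool_rot: [-0.001, 0.661, 0.75, -0.0]
force: [0.8, -0.2, 0.0]
finger_gap: 0.0141
grasp_force: 78.8
```

```bash
python3 snap.py wrist w6; python3 - <<'E'
from h import *
z=np.load("w6.npz");p,d,K,D,W=[z[k] for k in "pdKDW"]
for y in [40,80,160,256,330,400]: print(y,withdepth([[323,y]],d,K,D,W)[0].round(4))
# cover angle from scene
z=np.load("s5.npz");p,d,K,D,W=[z[k] for k in "pdKDW"]
hsv=cv2.cvtColor(p,cv2.COLOR_BGR2HSV);H,S,V=cv2.split(hsv);o=(S>150)&(V>110)&(H<18)&(H>4)
k,l,st,c=cv2.connectedComponentsWithStats(o.astype(np.uint8))
u=np.array([-.122,.9925]);hx=np.array([.5403,.2528])+.075*u
for i in range(1,k):
    if st[i,4]>40:
        P=withdepth(np.argwhere(l==i)[:,::-1],d,K,D,W);m=np.median(P,0)
        if m[2]>.15: print(c[i],m.round(4),"angle",np.pi-np.arctan2(m[2]-.085,(m[:2]-hx)@u))
E
```

```text
8.9 [ 0.45   -0.0604  0.0278] yaw 97.18 [-0.31  0.08  2.11  0.    0.96 -0.43] [ 0.8 -0.2  0. ]
40 [0.4377 0.0362 0.0345]
80 [0.4391 0.0253 0.0354]
160 [0.442  0.002  0.0361]
256 [ 0.446  -0.0294  0.0361]
330 [ 0.4488 -0.0518  0.0454]
400 [ 0.4523 -0.0795  0.0453]
[513.29479769 163.22543353] [0.5259 0.3803 0.2367] angle 1.9086385027686363
```

Call:
drive_tool --series '[[[0,0,0.4,0,1],[0,0,0.65,0,1],[0,0,0.76,0,1],[0,0,0.76,0,1],[0,0,0.76,0,1],[0,0,0.76,0,-1],[0,0,0.76,0,-1],[0,0,0.76,0,-1],[0,0,0.76,0,-1],[0,0,0.76,0,-1],[0,0,0.76,0,-1],[0,0,0.6,0,-1],[0,0,0,0,-1],[0,0,-1.4,0,-1],[0,0,-2.8,0,-1],[0,0,-4.2,0,-1],[0,0,-5.6,0,-1],[0,0,-5.6,0,-1]]]'

```text
time: 10.45
tcp_pos: [0.4551, -0.0631, 0.2058]
tool_rot: [0.007, 0.662, 0.75, 0.003]
force: [1.4, -0.9, 0.7]
finger_gap: 0.0857
grasp_force: 0.0
```

```bash
python3 snap.py wrist w7; python3 - <<'E'
from h import *
z=np.load("w7.npz");p,d,K,D,W=[z[k] for k in "pdKDW"]
hsv=cv2.cvtColor(p,cv2.COLOR_BGR2HSV);H,S,V=cv2.split(hsv)
m=((S>140)&(V<120)&((H<14)|(H>175))); m[:, :280]=0;m[:,370:]=0;m[:150]=0;m[340:]=0
P=withdepth(np.argwhere(m)[:,::-1],d,K,D,W);P=P[P[:,2]>.015];print(len(P),P.mean(0),P.min(0),P.max(0))
# jamb from top t5
z=np.load("t5.npz");p,d,K,D,W=[z[k] for k in "pdKDW"]
ys,xs=np.mgrid[180:270,380:460];pts=np.c_[xs.ravel(),ys.ravel()]
Q=withdepth(pts,d,K,D,W); 
for lo,hi,zz in [(.035,.055,.045),(.07,.11,.09)]:
    s=(Q[:,2]>lo)&(Q[:,2]<hi); r=cv2.minAreaRect(onplane(pts[s].astype(float),zz,K,D,W)[:,:2].astype(np.float32)*1000);print(s.sum(),r,Q[s].mean(0),np.percentile(Q[s,2],[5,50,95]))
E
```

```text
10.45 [ 0.4551 -0.0631  0.2058] yaw 97.11 [-0.31 -0.18  1.98  0.    1.32 -0.43] [ 1.4 -0.9  0.7]
2273 [ 0.45479691 -0.09846943  0.0232646 ] [ 0.4418061  -0.15570917  0.01687663] [0.46830946 0.01799271 0.34816774]
1181 ((550.7142944335938, -255.36231994628906), (109.49932098388672, 60.96451950073242), 22.78878402709961) [ 0.54972867 -0.25372507  0.04492971] [0.04039435 0.04487644 0.04944165]
278 ((550.9255981445312, -255.6368865966797), (71.6773452758789, 19.705955505371094), 22.73212432861328) [ 0.55071583 -0.25548779  0.08822159] [0.07171544 0.09164124 0.09601342]
```

The spatula lies flat with its handle near (0.455, -0.098). The jamb seat measures (0.551, -0.2555), with the hole axis at 22.8° and block and knuckles agreeing. Now over the case to look at the leaf.

Call:
drive_tool --series '[[[1.3,0.55,-2,0.12,-1],[2.6,1.1,-2,0.25,-1],[3.9,1.65,-2,0.37,-1],[5.2,2.2,-2,0.5,-1],[6.5,2.75,-2,0.62,-1],[7.8,3.3,-2,0.75,-1],[9.1,3.85,-2,0.87,-1],[10,4.25,-2,1.0,-1],[10,4.25,-2,1.12,-1],[10,4.25,-2,1.25,-1],[10,4.25,-2,1.37,-1],[10,4.25,-2,1.5,-1],[10,4.25,-2,1.573,-1],[10,4.25,-2,1.573,-1],[10,4.25,-2,1.573,-1],[10,4.25,-2,1.573,-1],[10,4.25,-2,1.573,-1],[10,4.25,-2,1.573,-1]]]'

```text
time: 12.0
tcp_pos: [0.5396, 0.2517, 0.2558]
tool_rot: [0.0, 0.998, 0.061, -0.0]
force: [1.1, 0.4, 0.7]
finger_gap: 0.0855
grasp_force: 0.0
```

```bash
python3 snap.py wrist w8; python3 - <<'E'
from h import *
z=np.load("w8.npz");p,d,K,D,W=[z[k] for k in "pdKDW"]
ys,xs=np.mgrid[0:480:1,0:640:1];pts=np.c_[xs.ravel(),ys.ravel()];Q=withdepth(pts,d,K,D,W)
u=np.array([-.122,.9925]);v=np.array([.9925,.122]);L=(Q[:,:2]-[.5403,.2528]);cx=L@u;cy=L@v
for lo,hi,zz in [(.07,.0785,.074),(.048,.056,.052)]:
    s=(Q[:,2]>lo)&(Q[:,2]<hi)&(abs(cx)<.04)&(abs(cy)<.05)
    if s.sum()<20: print(s.sum()); continue
    G=onplane(pts[s].astype(float),zz,K,D,W)[:,:2]
    print(s.sum(),cv2.minAreaRect(G.astype(np.float32)*1000),pts[s].min(0),pts[s].max(0),np.median(Q[s,2]))
E
```

```text
12.0 [0.5396 0.2517 0.2558] yaw 7.04 [ 0.3   0.14  1.58 -0.    1.43  1.75] [1.1 0.4 0.7]
1193 ((541.4603881835938, 252.42459106445312), (72.10896301269531, 9.82127571105957), 6.734256267547607) [315 158] [328 249] 0.07436053083627997
645 ((540.3775634765625, 252.56692504882812), (73.23526763916016, 29.566509246826172), 6.357233047485352) [303 155] [340 242] 0.05232413986521062
```

View pics/w8.png

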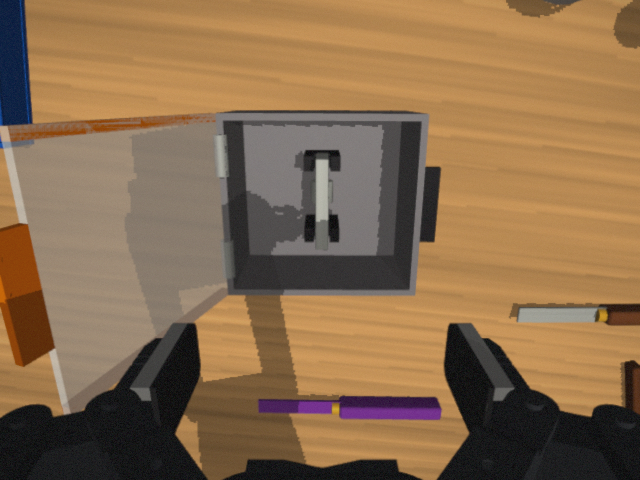

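The leaf's plate top is at (322,203), a 72×10 mm rectangle centred on (0.541, 0.2525) and yawed 6.7°, which matches the plate. Nothing blocks the way down. I descend and grip it.

Call:
drive_tool --series '[[[0.05,-0.03,1.2,0,-1],[0.05,-0.03,2.4,0,-1],[0.05,-0.03,3.6,0,-1],[0.05,-0.03,4.8,0,-1],[0.05,-0.03,5.8,0,-1],[0.05,-0.03,6.6,0,-1],[0.05,-0.03,7.1,0,-1],[0.05,-0.03,7.29,0,-1],[0.05,-0.03,7.29,0,-1],[0.05,-0.03,7.29,0,1],[0.05,-0.03,7.29,0,1],[0.05,-0.03,7.29,0,1],[0.05,-0.03,7.29,0,1],[0.05,-0.03,7.29,0,1],[0.05,-0.03,7.29,0,1],[0.05,-0.03,7.29,0,1],[0.05,-0.03,7.29,0,1],[0.05,-0.03,7.29,0,1],[0.05,-0.03,7.29,0,1]]]' --force 80

```text
time: 13.63
tcp_pos: [0.5416, 0.253, 0.0382]
tool_rot: [-0.0, 0.998, 0.061, 0.0]
force: [-1.6, -0.8, 5.6]
finger_gap: 0.0091
grasp_force: 78.4
```

Call:
drive_tool --series '[[[0,0,-0.5,0,1],[0,0,-1.5,0,1],[0,0,-2.7,0,1],[0,0,-3.9,0,1],[0,0,-5.1,0,1],[-0.1,1,-5.6,0,1],[-0.2,2.2,-5.6,-0.05,1],[-0.35,3.4,-5.6,-0.1,1],[-0.5,4.6,-5.6,-0.15,1],[-0.6,5.8,-5.6,-0.2,1],[-0.75,7.1,-5.6,-0.25,1],[-0.9,8.4,-5.6,-0.275,1],[-1,9.7,-5.6,-0.275,1],[-1.15,11,-5.6,-0.275,1],[-1.3,12.3,-5.6,-0.275,1],[-1.4,13.6,-5.6,-0.275,1],[-1.6,14.9,-5.2,-0.275,1],[-1.7,16,-4.6,-0.275,1],[-1.76,16.86,-4.1,-0.275,1],[-1.76,16.86,-4.1,-0.275,1]]]'

```text
time: 15.3
tcp_pos: [0.5474, -0.2594, 0.1558]
tool_rot: [-0.001, 0.981, 0.195, -0.003]
force: [-0.9, 0.8, -2.0]
finger_gap: 0.0088
grasp_force: 78.2
```

Call:
drive_tool --series '[[[0,0,0,0,1],[0,0,0,0,1],[0,0,0,0,1],[0,0,0,0,1],[0,0,0,0,1]]]'

```text
time: 15.72
tcp_pos: [0.5508, -0.2547, 0.1614]
tool_rot: [0.0, 0.98, 0.198, 0.001]
force: [-0.3, -0.7, -1.7]
finger_gap: 0.0091
grasp_force: 78.2
```

```bash
python3 snap.py wrist w9; python3 snap.py scene s9; python3 snap.py top t9; python3 - <<'E'
import cv2,numpy as np
a=cv2.imread('pics/w9.png');b=cv2.imread('pics/s9.png')[150:310,150:330];b=cv2.resize(b,None,fx=2.2,fy=2.2)
t=cv2.imread('pics/t9.png')[150:300,360:480];t=cv2.resize(t,None,fx=2,fy=1.6)
o=np.zeros((600,800,3),np.uint8);o[:360,:480]=cv2.resize(a,(480,360));o[360:600,:240]=t;o[:352,404:800][:,76:]=b[:, :320];cv2.imwrite('pics/c9.png',o)
E
```

```text
15.7167 [ 0.5508 -0.2547  0.1614] yaw 22.83 [-0.56  0.23  1.65  0.    1.26  0.61] [-0.3 -0.7 -1.7]
15.7667 [ 0.5508 -0.2548  0.1613] yaw 22.82 [-0.56  0.23  1.65  0.    1.26  0.61] [-0.5 -0.3 -1. ]
15.8167 [ 0.5506 -0.2549  0.1612] yaw 22.8 [-0.56  0.23  1.65  0.    1.26  0.61] [ 0.  -0.4 -1. ]
```

View pics/c9.png

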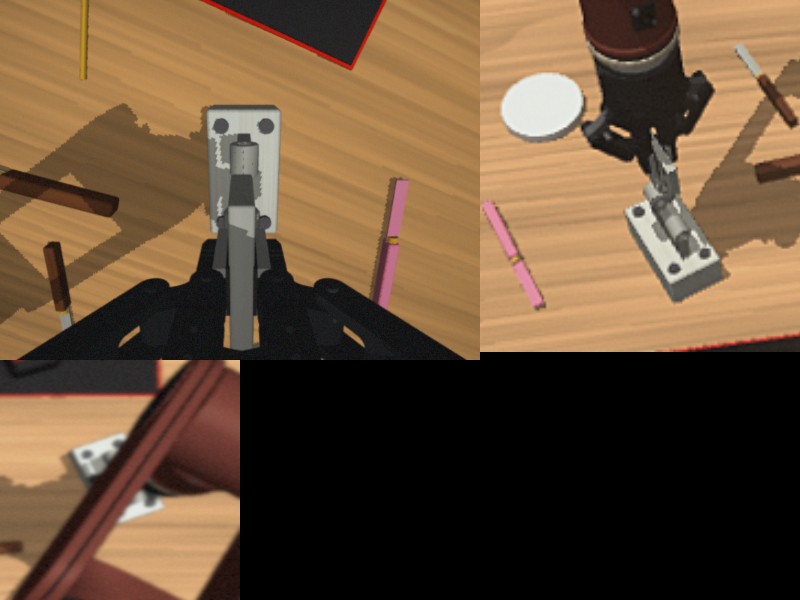

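The leaf is held over the jamb: its plate runs (241,205)–(241,348) in the left panel, and the jamb with its far knuckle (244,158) is ahead. From here I measure numerically.

```bash
cat > m9.py <<'E'
import sys
from h import *
z=np.load(sys.argv[1]+".npz");p,d,K,D,W=[z[k] for k in "pdKDW"]
tcp=np.array(eval(sys.argv[2]));yaw=np.radians(float(sys.argv[3]))
X=np.array([np.cos(yaw),np.sin(yaw)]);Y=np.array([X[1],-X[0]])
ys,xs=np.mgrid[0:480,0:640];pts=np.c_[xs.ravel(),ys.ravel()];Q=withdepth(pts,d,K,D,W);ok=d.ravel()>0
T=np.c_[(Q[:,:2]-tcp[:2])@X,(Q[:,:2]-tcp[:2])@Y,Q[:,2]-tcp[2]]
zt=.036
s=ok&(abs(T[:,2]-zt)<.006)&(abs(T[:,0])<.05)&(abs(T[:,1])<.0075)
print("plate top n",s.sum(),"z",np.median(T[s,2]),"x",np.percentile(T[s,0],[0,2,98,100]).round(4),"px",pts[s].min(0),pts[s].max(0))
for a in np.arange(-.04,.04,.01):
    q=s&(T[:,0]>=a)&(T[:,0]<a+.01)
    if q.sum()>5:
        G=onplane(pts[q].astype(float),tcp[2]+np.median(T[s,2]),K,D,W)[:,:2]-tcp[:2]; g=G@Y; print("  x",round(a+.005,3),"y",g.min().round(4),g.max().round(4),"mid",((g.min()+g.max())/2).round(4))
# jamb block top
s=ok&(abs(Q[:,2]-.045)<.004)&(abs(T[:,0])<.12)&(abs(T[:,1])<.06)
G=onplane(pts[s].astype(float),.045,K,D,W)[:,:2]; r=cv2.minAreaRect(G.astype(np.float32)*1000);print("block",s.sum(),r, "z",np.median(Q[s,2]))
# far knuckle
s=ok&(Q[:,2]>.07)&(Q[:,2]<.1)&(T[:,0]>.01)&(T[:,0]<.06)&(abs(T[:,1])<.03)
print("knuckle n",s.sum(),"zmax",np.percentile(Q[s,2],[50,95,99]).round(4),"x",np.percentile(T[s,0],[1,99]).round(4))
for a in np.arange(.015,.05,.005):
    q=s&(T[:,0]>=a)&(T[:,0]<a+.005)
    if q.sum()>5:
        g=T[q,1]; top=q&(Q[:,2]>Q[q,2].max()-.003); print("  x",round(a+.0025,4),"y",g.min().round(4),g.max().round(4),"topline y",np.median(T[top,1]).round(4))
E
python3 m9.py w9 "[.5508,-.2547,.1614]" 22.82
```

```text
plate top n 7774 z 0.03610110398961072 x [-0.0316 -0.0284  0.0355  0.036 ] px [297 266] [350 466]
  x -0.035 y -0.0054 0.0045 mid -0.0005
  x -0.025 y -0.0054 0.0045 mid -0.0005
  x -0.015 y -0.0067 0.0058 mid -0.0005
  x -0.005 y -0.0069 0.0061 mid -0.0004
  x 0.005 y -0.0076 0.0075 mid -0.0
  x 0.015 y -0.0075 0.0078 mid 0.0001
  x 0.025 y -0.0053 0.0044 mid -0.0004
  x 0.035 y -0.0054 0.0043 mid -0.0006
block 9936 ((551.151611328125, -256.0076904296875), (109.2964859008789, 59.479087829589844), 22.780576705932617) z 0.04530231606997878
knuckle n 1740 zmax [0.0932 0.0956 0.0961] x [0.0138 0.0353]
  x 0.0175 y -0.0086 0.0109 topline y 0.0014
  x 0.0225 y -0.0086 0.0114 topline y 0.0014
  x 0.0275 y -0.0085 0.0114 topline y 0.0013
  x 0.0325 y -0.0084 0.0113 topline y 0.0013
  x 0.0375 y -0.0073 0.0102 topline y 0.0016
```

Call:
drive_tool --series '[[[0,0.065,0.4,0,1],[0,0.065,0.8,0,1],[0,0.065,1.1,0,1],[0,0.065,1.3,0,1],[0,0.065,1.5,0,1],[0,0.065,1.65,0,1],[0,0.065,1.78,0,1],[0,0.065,1.87,0,1],[0,0.065,1.87,0,1],[0,0.065,1.87,0,1],[0,0.065,1.87,0,1],[0,0.065,1.87,0,1]]]'

```text
time: 16.87
tcp_pos: [0.5513, -0.2576, 0.105]
tool_rot: [0.0, 0.98, 0.197, 0.0]
force: [0.3, -1.3, -1.4]
finger_gap: 0.0091
grasp_force: 78.2
```

```bash
python3 snap.py wrist w10; python3 - <<'E'
from h import *
s=monitor.read_state();print(s["tcp_pos"],s["force"],s["ft_torque"],s["finger_gap"])
E
python3 m9.py w10 "list(__import__('station').monitor.read_state()['tcp_pos'])" 22.82; python3 snap.py scene s10
```

```text
16.8667 [ 0.5513 -0.2576  0.105 ] yaw 22.74 [-0.57  0.3   1.68 -0.    1.16  0.61] [ 0.3 -1.3 -1.4]
[ 0.55124241 -0.25753569  0.10489433] [-0.42618998 -0.31600229 -1.54015089] [0.02758505 0.01549911 0.05239312] 0.009013599769144289
plate top n 7789 z 0.03613585503993372 x [-0.0312 -0.0285  0.0355  0.0361] px [297 265] [350 466]
  x -0.035 y -0.0054 0.0045 mid -0.0004
  x -0.025 y -0.0054 0.0045 mid -0.0004
  x -0.015 y -0.0067 0.0059 mid -0.0004
  x -0.005 y -0.007 0.0062 mid -0.0004
  x 0.005 y -0.0075 0.0076 mid 0.0001
  x 0.015 y -0.0074 0.0079 mid 0.0002
  x 0.025 y -0.0052 0.0046 mid -0.0003
  x 0.035 y -0.0053 0.0045 mid -0.0004
block 13225 ((556.5931396484375, -253.79287719726562), (98.3242416381836, 59.31288146972656), 22.801589965820312) z 0.04528469713814168
knuckle n 1755 zmax [0.0908 0.0948 0.0955] x [0.0142 0.0361]
  x 0.0175 y -0.011 0.0084 topline y -0.0082
  x 0.0225 y -0.0114 0.0083 topline y -0.0074
  x 0.0275 y -0.0112 0.0087 topline y -0.0069
  x 0.0325 y -0.0111 0.0086 topline y -0.0027
  x 0.0375 y -0.011 0.0081 topline y -0.0012
16.9167 [ 0.5512 -0.2575  0.1049] yaw 22.74 [-0.57  0.3   1.68  0.    1.16  0.61] [-0.4 -0.3 -1.5]
```

Small trim: about 1 mm back along tool y. I check the pitch too.

Call:
drive_tool --series '[[[0.01,-0.035,0,0,1],[0.01,-0.035,0,0,1],[0.01,-0.035,0,0,1],[0.01,-0.035,0,0,1],[0.01,-0.035,0,0,1],[0.01,-0.035,0,0,1]]]'

```text
time: 17.47
tcp_pos: [0.5508, -0.2563, 0.1044]
tool_rot: [0.0, 0.98, 0.197, 0.0]
force: [0.3, 0.2, -1.7]
finger_gap: 0.0089
grasp_force: 78.2
```

```bash
python3 snap.py wrist w11; cat >> m9.py <<'E'
s=ok&(abs(T[:,2]-zt)<.006)&(abs(T[:,1])<.004)
for a,b in [(-.03,-.02),(-.01,.0),(.02,.035)]:
    q=s&(T[:,0]>a)&(T[:,0]<b); print("pitch",a,T[q,2].mean().round(5))
E
python3 m9.py w11 "list(__import__('station').monitor.read_state()['tcp_pos'])" 22.8 | egrep "plate|knuck|pitch|0.025|0.0225|0.0275"; python3 - <<'E'
from h import *
s=monitor.read_state();print(s["time"],s["tcp_pos"],s["force"].round(2),s["ft_torque"].round(3))
# side check from the scene camera: spatula, cover
p,d,K,D,W=cam("scene");hsv=cv2.cvtColor(p,cv2.COLOR_BGR2HSV);H,S,V=cv2.split(hsv)
o=(S>150)&(V>110)&(H<18)&(H>4);k,l,st,c=cv2.connectedComponentsWithStats(o.astype(np.uint8))
for i in range(1,k):
    if st[i,4]>60:
        m=np.median(withdepth(np.argwhere(l==i)[:,::-1],d,K,D,W),0)
        if m[2]>.15: print("lip",m.round(4))
q0=np.load("scene0.npz")["p"].astype(int);df=(np.abs(q0-p).max(2)>50).astype(np.uint8);k,l,st,c=cv2.connectedComponentsWithStats(cv2.morphologyEx(df,cv2.MORPH_OPEN,np.ones((3,3),np.uint8)))
print([(*c[i].round().astype(int).tolist(),int(st[i,4])) for i in range(1,k) if st[i,4]>40])
E
```

```text
17.4667 [ 0.5508 -0.2563  0.1044] yaw 22.74 [-0.57  0.3   1.68 -0.    1.16  0.61] [ 0.3  0.2 -1.7]
plate top n 7774 z 0.03607817364842843 x [-0.0312 -0.0283  0.0355  0.0362] px [297 265] [350 466]
  x -0.025 y -0.0054 0.0045 mid -0.0005
  x 0.025 y -0.0053 0.0045 mid -0.0004
knuckle n 1752 zmax [0.0906 0.0947 0.0955] x [0.0142 0.0361]
  x 0.0225 y -0.0098 0.0098 topline y 0.0063
  x 0.0275 y -0.0101 0.0097 topline y 0.0058
pitch -0.03 0.03612
pitch -0.01 0.03608
pitch 0.02 0.03604
17.5167 [ 0.55080855 -0.25630237  0.10436285] [ 0.5   0.05 -1.49] [-0.037  0.025  0.035]
lip [0.5246 0.3804 0.2359]
[(46, 15, 1860), (391, 30, 76), (382, 47, 343), (43, 50, 89), (220, 134, 13368), (348, 63, 1066), (75, 94, 2342), (382, 113, 1478), (288, 114, 214), (309, 120, 121), (327, 153, 1331), (370, 135, 43), (515, 167, 88), (310, 189, 1405), (447, 214, 2073), (271, 240, 2055), (322, 218, 50), (496, 234, 328), (229, 257, 72)]
```

Call:
drive_tool --series '[[[0,0.01,-0.02,0,1],[0,0.01,-0.02,0,1],[0,0.01,-0.02,0,1],[0,0.01,-0.02,0,1],[0,0.01,-0.02,0,1],[0,0.01,-0.02,0,1],[0,0.01,-0.02,0,1],[0,0.01,-0.02,0,1]]]'

```text
time: 18.23
tcp_pos: [0.5509, -0.2566, 0.105]
tool_rot: [-0.0, 0.98, 0.197, -0.0]
force: [-0.1, 0.2, -1.6]
finger_gap: 0.0091
grasp_force: 78.2
```

```bash
python3 - <<'E'
from h import *
s=monitor.read_state();print(s["tcp_pos"],s["force"].round(2),s["dq"].round(4))
if abs(s["tcp_pos"]-[.5510,-.2564,.1048]).max()<.001: print(job.hand_in())
E
```

```text
[ 0.5509366  -0.25655021  0.10496761] [-0.13  0.23 -1.64] [-0.0012 -0.0007 -0.0001 -0.0008 -0.0001 -0.0006]
the job is handed in; nothing more can be done
None
```

Job handed in at 18.2 s: the cover stands open at about 1.9 rad, the spatula lies flat on the bench, and the gripper holds the leaf between the jamb knuckles, lined up to within about 1 mm by camera with no contact force showing; the verdict was not shown.

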